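Seat the deep-well plate on the shaker and lock its clamp

ROBOT

A 7-joint arm with a two-finger parallel gripper is mounted at the origin on a cart in front of the work surface, level with it; the furniture and walls round the work are solid. World frame = base frame: x ahead of the robot, y to its left, z up, the work surface at z = 0. Lengths are in mm, angles in rad, forces in N, time in s.
With the tool pointing down it reaches from about 350 to 775 mm from the base axis. Payload 3.1 kg.
Tool frame: the origin (TCP) lies at the centre of the arm's flange, where the gripper is bolted on; the fingertips stand 173 mm ahead of it and the grasp point (between the pads) lies 155 mm ahead of it (r.tcp_to_tips is the distance from the TCP to the fingertips, in mm); z points along the fingers, y is the line along which they close (so a half turn about z gives the same grasp; the last joint's range is limited). The gripper opens to 85 mm and grips with 20 to 120 N. Pads are 22 mm wide; open, the fingers measure 114 mm over their backs; the gripper's body (76 mm by 85 mm) begins 54 mm behind the grasp point. The pads swing forward as they close: fully open they stand 13 mm farther back than shut.
Start: joints at [-1.364, 0.311, 0.014, 1.512, -0.004, 1.319, -0.027], TCP at [135.399, 533.085, 404.704] pointing down, gripper open.
Joint ranges: [-2.7, 2.7], [-0.3, 1.91], [-1.27, 1.3], [0.12, 2.57], [-1.44, 4.58], [0.2, 2.03], [-3.05, 3.05]. Speed limits (rad/s): [2.79, 2.79, 3.14, 3.14, 3.14, 3.14, 3.14].

INTERFACE

Orientations are given as a unit quaternion [x, y, z, w].
In Python, from bench import r, cams, job gives the robot as it stands. The module is installed in compiled form; this text tells all that it offers.
- The arm moves only by the shell command python3 -m jog 'ROWS' [FORCE]. ROWS is JSON, a list of rows, each a list of 3 entries, a list of its own where there are three numbers: the shift along the tool's x, y, z in cm, then the turn, a rotation vector about the tool's x, y, z in rad, then the finger opening in cm, from 0 to 8.54. A call has 1 to 5 rows; each row is the pose to reach, as a shift and turn from the pose commanded when the call began, along the tool's axes at that moment; what a row does not reach only later rows make up. A row lasts 1/10 s, in which the tool goes at most 50 mm and 8.59 degrees, less where a joint would pass 70% of its speed; a pose out of reach is approached as far as the arm can. A call with a gripper value outside its range is refused whole. The fingers move at their own pace and stop on an object; FORCE is the grip in N (left out, the last holds). Time passes only in rows, so rows that repeat a pose let the fingers close. It gives the time, the measured TCP pose, the force, the opening and the grip force at its end, in the units of the state.
- r.get_state(): the state, without advancing time (a new reading comes with each control period).
- cams.capture(name): name is "scene" or "top"; returns a dict with "image" (480x640x3 uint8, red, green, blue), "intrinsics" (3x3 intrinsics, pixels), "position" and "rotation" of the camera in the world. Camera axes: x right, y down, z forward; pixel columns grow to the right and rows downward; lengths in mm; the calibration is good to about 2 mm. A picture is of the moment at which its call begins. There is no depth.
- job.sign_off(): hands the job in; it is judged then, once.
The state is a dict: "t": time; "joint_positions": joint angles; "joint_vel": joint speeds; "joint_efforts": joint torques, N m; "eef_pos": TCP position; "ee_rot": TCP orientation; "force": force on the tool from outside, world axes, zero at the start; "wrist_torque": the same for the moment, N m; "finger_gap": opening from 0.0 (shut) to 1.0 (fully open); "grasp_force": force on a finger pad.
Only numpy, scipy, OpenCV 4.12 (cv2) and the standard library are available. Lean on these libraries where they do the work, as an engineer would, in place of code of your own. Each camera call takes 0.05 s, during which the arm holds its last target. There are 200 camera calls.

TASK

The capped deep-well plate has to be locked on the plate shaker before a run. With the lever still open, push the plate straight back along the platform until it is fully home against the rear fence, then push the red-knobbed clamp lever past its first click all the way to its second stop, so that the jaw locks the plate. Work by pushing with the fingers only: do not pick up the plate, leave the things beside the shaker where they are, and let go at the end.

Things in the scene. Friction and masses are not known exactly. Their poses are not given: they have to be found in the camera images.
- shaker: Bench plate shaker, fixed: light grey case, dark front panel, aluminium platform 176 mm deep (x -95 to 81), 270 mm wide, its top 90 mm above the bench. Origin: middle of the case's underside, on the bench; x points from the front panel to the rear, y left, z up. All positions in mm below are in this frame.
- fence (a point): Middle of the top edge of the rear fence's front face, at (60, 41, 110). The fence is 20 mm high above the platform, runs along y from -23 to 105 and faces the front; the plate is home when its back long side touches it.
- rail (a point): Middle of the top edge of the left side rail's face, at (38, 105, 110): rail 20 mm high, face at y = 105 from x = 20 to 56, with a flared lead-in from x = 0. The rubber-faced sliding jaw facing it (x -9 to 47, 20 mm high) has its face at y = -32 with the lever open, and moves towards +y as the lever closes.
- plate: White deep-well plate with teal cap mat, 85.5 (its x) by 127.8 (its y) by 44 mm high, 0.15 to 0.31 kg, loose on the platform; origin: centre of its underside, axes about the shaker's. Starts 46 to 62 mm short of home, up to 0.1 rad askew, y 33 to 41; 1 to 4 N slides it. Home: centre at x = 17.3. 9 mm side play while the lever is open; the closing jaw presses it against the rail (y = 41).
- clamp_lever (a joint): Lever angle, rad, grows anticlockwise seen from above: 0 open (starts at 0 to 0.06), 0.5 to 0.67 first click, where the jaw is still about 3 mm short of clamping, 1.14 second stop, locked and hard against its end stop. A spring detent has humps at 0.34 and 0.90 and draws the lever off them; at the knob it takes about 5 N to pass the first and 7 N the second.
- lever_knob (a point): Middle of the red upright knob at the lever's free end, 144 mm above the bench, 80 mm from the pivot. Knob 17 mm across, upright sides 133 to 153 mm above the bench, top at 160. A flat steel arm 13 mm wide, 124 to 129 mm above the bench, joins its foot to the pivot. Open, the lever points to the shaker's front (-x); closing moves the knob right (-y), then also rearward.
- lever_pivot (a point): Upright pivot axis of the lever, at (22, -85, 115), on a dark clamp housing behind the jaw (x -4 to 83, y -104 to -60, up to 130 mm above the bench). Under the arm a grey index plate, top 122 mm above the bench, reaches 59 mm out from the pivot, with a white, a yellow and a green mark for open, first click and second stop.
- reagent_1: Brown reagent bottle with a black cap, 54 mm wide, 93 mm high, beside the shaker on its right; origin at the centre of its underside. Leave it alone.
- vial_1: Small vial with an orange cap, 23 mm wide, 48 mm high, to the right front of the shaker; origin at the centre of its underside. Leave it alone.
- petri_2: Closed Petri dish with pink medium, 90 mm wide, 16 mm high, left of the shaker; origin at the centre of its underside. Leave it alone.

How it is judged (in metres and radians):
On the way, in this order (a step that is already met when the one before it is completed fails the run):
1. the plate is home: within 3 mm of the rear fence and square to it within 0.04 rad, with the lever still open (below 0.3 rad) (x of plate in the frame of shaker above 0.0143 m and angle between the x axis of plate and the x axis of shaker, either way round below 0.04 rad and z of plate in the frame of shaker below 0.093 m and value of joint clamp_lever below 0.3 rad), for 0.2 s.
2. the lever has gone past its first click (beyond 0.75 rad) with the plate still home (x of plate in the frame of shaker above 0.0143 m and value of joint clamp_lever above 0.75 rad), for 0.05 s.
At the end, for the whole second after the job is handed in: The lever rests at its second stop (beyond 1.07 rad), the plate lies flat on the platform within 3 mm of the rear fence, square within 0.04 rad, against the left rail within 3.5 mm and pressed by the jaw (over 6 N between plate and shaker), everything at rest (x of plate in the frame of shaker above 0.0143 m and angle between the x axis of plate and the x axis of shaker, either way round below 0.04 rad and z of plate in the frame of shaker below 0.093 m and y of plate in the frame of shaker between 0.0376 and 0.0446 m and value of joint clamp_lever above 1.07 rad and contact force between shaker and plate above 6 N and linear speed of plate below 0.01 m/s and velocity of joint clamp_lever below 0.05 rad/s); the robot touches nothing.
It fails at once if the plate is lifted more than 8 mm off the platform or tipped (z of plate in the frame of shaker above 0.098 m or z of plate in the frame of shaker below 0.08 m or angle between plate's own z axis and vertical above 0.15 rad).
It fails at once if a thing beside the shaker is moved more than 20 mm or tipped (distance of any of reagent_1, vial_1, petri_2 from where it was at the start of the episode above 0.02 m or angle between any of reagent_1, vial_1, petri_2's own z axis and vertical above 0.3 rad).
It also fails if it takes over 51 s, if anything falls off the work surface, if the arm or the gripper's body presses on something with over 40 N, if the wrist force passes 120 N, or if a joint passes its speed limit or range.

## Working session

There is one attempt and no reset: what is moved stays moved. The work goes in short steps, Python scripts to look and compute and a shell command to move; the robot and the scene stay as the last step left them, time stands still between calls to the robot, and variables do not carry over. Pictures are saved under pics/ and viewed, at most 10 in all, crops included, and the job is handed in when it is done.

```bash
mkdir -p pics; python3 - <<'E'
from bench import r,cams,job
import cv2,numpy as np
for n in("scene","top"):
    c=cams.capture(n); cv2.imwrite(f"pics/{n}0.png",c["image"][:,:,::-1]); np.savez(f"{n}0.npz",**c)
    print(n,c["intrinsics"],c["position"],c["rotation"])
s=r.get_state(); print(s["t"],s["eef_pos"],s["ee_rot"],s["force"],s["finger_gap"],r.tcp_to_tips)
E
```

```text
scene [[563.41674056   0.         324.9013705 ]
 [  0.         563.41674056 241.20157917]
 [  0.           0.           1.        ]] [ -34.37746996 -872.79801396  725.32341808] [ 0.83151347 -0.24223925  0.13785493 -0.48052212]
top [[558.57533217   0.         310.79619026]
 [  0.         558.57533217 226.98367676]
 [  0.           0.           1.        ]] [ 345.71359438   10.90325915 1369.74132236] [-0.70490786  0.70597531 -0.04066684  0.05522661]
0.1 [135.33225134 532.79630601 403.73441659] [ 1.24032321e-01  9.92277603e-01 -1.06564627e-03 -8.46053866e-05] [ 0.58003675  0.78502148 -0.3340031 ] 0.9985781638026648 173.4
```

View pics/scene0.png

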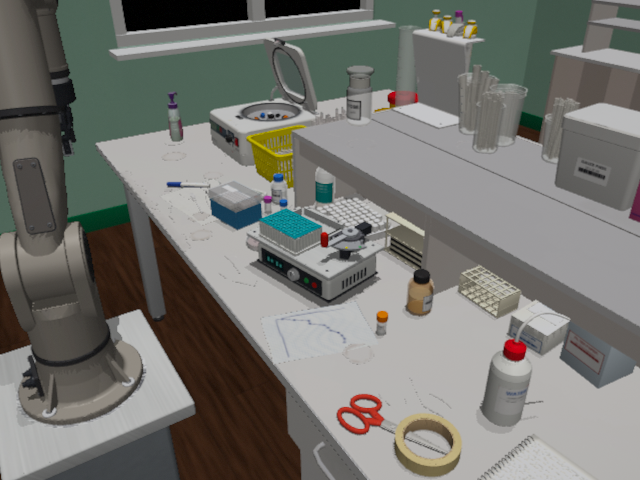

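View pics/top0.png

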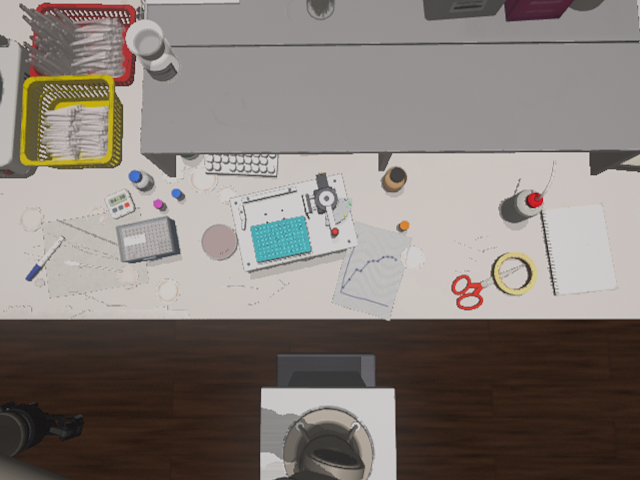

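```bash
cat > h.py <<'E'
import numpy as np,cv2
from scipy.spatial.transform import Rotation as R
def ray(c,uv):
    d=np.linalg.inv(c["intrinsics"])@np.r_[uv,1.]
    M=c["rotation"]; M=np.array(M); M=M if M.shape==(3,3) else R.from_quat(M).as_matrix()
    return np.array(c["position"]),M@d
def onz(c,uv,z):
    p,d=ray(c,uv); return p+d*(z-p[2])/d[2]
def tri(cs,uvs):
    A=np.zeros((3,3));b=np.zeros(3)
    for c,uv in zip(cs,uvs):
        p,d=ray(c,uv); d=d/np.linalg.norm(d); P=np.eye(3)-np.outer(d,d); A+=P; b+=P@p
    return np.linalg.solve(A,b)
def mask(c,h0,h1,s=120,v=60,box=(215,165,365,285)):
    H=cv2.cvtColor(c["image"],cv2.COLOR_RGB2HSV); m=((H[...,0]>=h0)&(H[...,0]<=h1)&(H[...,1]>s)&(H[...,2]>v)).astype(np.uint8)
    k=np.zeros_like(m); x0,y0,x1,y1=box; k[y0:y1,x0:x1]=m[y0:y1,x0:x1]; return k
def big(m):
    cs,_=cv2.findContours(m,cv2.RETR_EXTERNAL,cv2.CHAIN_APPROX_NONE); return max(cs,key=cv2.contourArea)
E
python3 - <<'E'
from h import *
t=dict(np.load("top0.npz")); s=dict(np.load("scene0.npz"))
k=big(cv2.morphologyEx(mask(t,80,100,100),cv2.MORPH_CLOSE,np.ones((5,5)))).reshape(-1,2)
W=np.array([onz(t,p,134)[:2] for p in k],np.float32); print("mat",cv2.minAreaRect(W))
ce=lambda m:(lambda M:(M["m10"]/M["m00"],M["m01"]/M["m00"],M["m00"]))(cv2.moments(m,True))
bs=(305,225,340,255)
a=ce(mask(t,172,180)|mask(t,0,4)); b=ce(mask(s,172,180,box=bs)|mask(s,0,4,box=bs)); print(a,b,"knob",onz(t,a[:2],155),tri([t,s],[a[:2],b[:2]]))
# platform: bright region
H=cv2.cvtColor(t["image"],cv2.COLOR_RGB2GRAY)
cv2.imwrite("pics/c1.png",cv2.resize(t["image"][165:285,215:375,::-1],None,fx=5,fy=5,interpolation=cv2.INTER_CUBIC))
cv2.imwrite("pics/c2.png",cv2.resize(s["image"][195:305,240:390,::-1],None,fx=5,fy=5,interpolation=cv2.INTER_CUBIC))
E
```

```text
mat ((489.3565673828125, 104.54085540771484), (81.77208709716797, 121.78172302246094), 11.51636028289795)
(334.5806451612903, 231.06451612903226, 31.0) (323.96875, 239.08333333333334, 96.0) knob [502.46343009 -16.15935133 155.        ] [503.65045886 -16.38069859 146.16034391]
```

View pics/c1.png

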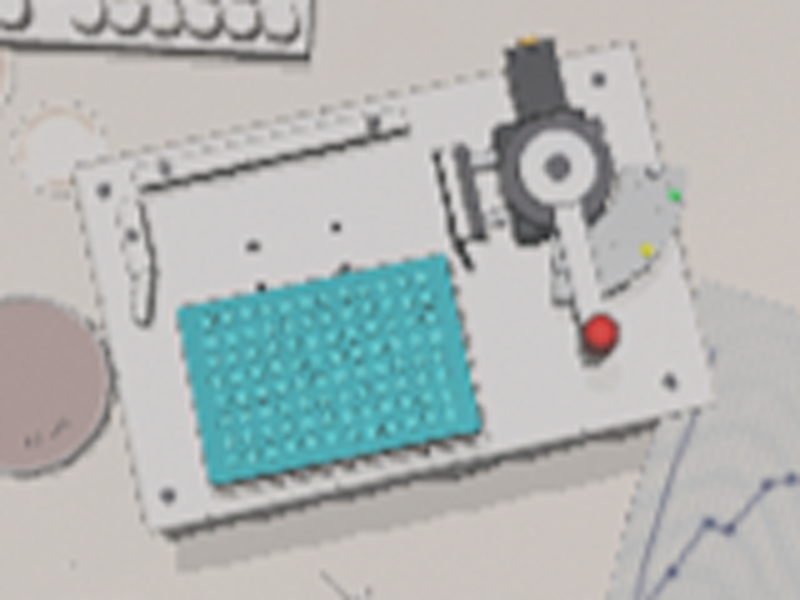

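View pics/c2.png

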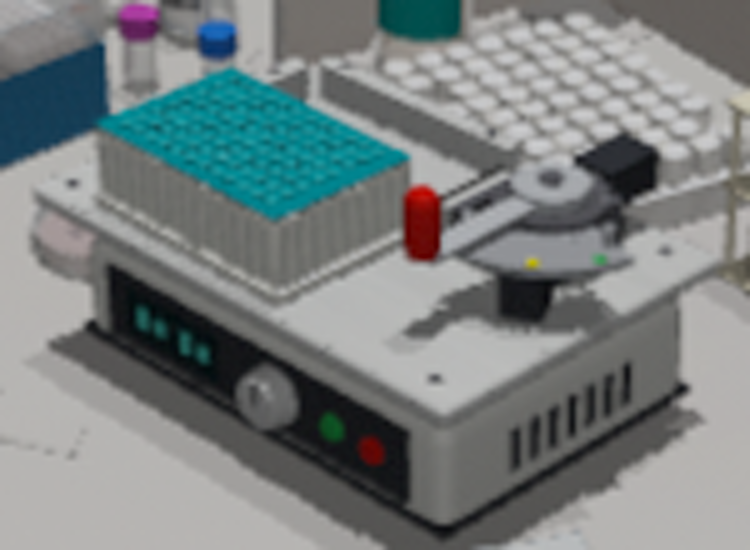

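```bash
cat > fit.py <<'E'
from h import *
t=dict(np.load("top0.npz"))
px=lambda x,y:((x+.5)/5-.5+215,(y+.5)/5-.5+165)
C=np.array([onz(t,px(*p),90)[:2] for p in[(75,172),(632,42),(713,400),(150,530)]])
M=np.array([(81,135),(81,-135),(-95,-135),(-95,135.)])
print(C, np.linalg.norm(np.diff(C[[0,1,2,3,0]],axis=0),axis=1))
# rigid fit
m0,c0=M.mean(0),C.mean(0); H=(M-m0).T@(C-c0); yaw=np.arctan2(H[0,1]-H[1,0],H[0,0]+H[1,1])
Q=lambda a:np.array([[np.cos(a),-np.sin(a)],[np.sin(a),np.cos(a)]])
o=c0-Q(yaw)@m0; print("origin",o,"yaw",yaw)
S=lambda w:Q(yaw).T@(np.array(w)[:2]-o)
print("pivot",S(onz(t,px(558,167),132)),"knob",S((503.3,-16.3)),"mat",S((489.4,104.5)))
print("fence L,R",S(onz(t,px(148,190),90)),S(onz(t,px(408,130),90)))
print("rail inner",S(onz(t,px(155,262),110)), "jaw face",S(onz(t,px(440,160),110)),S(onz(t,px(467,265),110)))
for n,p in dict(pushL=(-40,41),fence=(60,41),knob=(-58,-85)).items(): print(n,o+Q(yaw)@np.array(p))
print("plate rel yaw", np.deg2rad(11.516)-yaw)
E
python3 fit.py
```

```text
[[587.04926343 227.00834958]
 [647.86689471 -33.42988232]
 [479.33224781 -69.38929425]
 [419.97839144 189.20957924]] [267.445054   172.32819419 265.32293085 171.29338372]
origin [540.38149089  79.90603651] yaw 0.22420926940374744
pivot [ 21.78168596 -85.13486342] knob [-57.54336585 -85.55348896] mat [-44.23732435  35.31337688]
fence L,R [ 62.118643   101.49759257] [ 62.43285882 -22.97463899]
rail inner [ 24.48138263 103.32149427] jaw face [ 41.24298799 -34.2341333 ] [ -9.08081228 -35.49858982]
pushL [492.2669269  110.98639579]
fence [589.76394883 133.21994508]
knob [502.73173506 -15.86189072]
plate rel yaw -0.023217152744080455
```

```bash
cat > go.py <<'E'
# python3 go.py sx sy tipz [dyaw]: print shift (cm, tool axes) and z-turn to bring the tips to shaker (sx,sy) mm at height tipz; tool y at shaker yaw+dyaw
import sys; from h import *; from bench import r
o=np.array([540.4,79.9]); yaw=.2242
def state():
    s=r.get_state(); q=R.from_quat(s["ee_rot"]); p=np.array(s["eef_pos"])
    c,n=np.cos(yaw),np.sin(yaw); Q=np.array([[c,-n],[n,c]]); return s,q,p,Q
if __name__=="__main__":
    s,q,p,Q=state(); tip=p+q.apply([0,0,r.tcp_to_tips])
    f=np.array(s["force"]); print("t",round(s["t"],2),"tip shaker",Q.T@(tip[:2]-o),tip[2],"F shaker",Q.T@f[:2],f[2],"gap",s["finger_gap"])
    if len(sys.argv)>3:
        sx,sy,z=map(float,sys.argv[1:4]); a=yaw+(float(sys.argv[4]) if len(sys.argv)>4 else 0)
        xy=o+Q@[sx,sy]; P=np.r_[xy,z+r.tcp_to_tips]
        g=R.from_euler("z",a)*R.from_matrix(np.array([[-1,0,0],[0,1,0],[0,0,-1.]]))
        print("shift cm",q.inv().apply(P-p)/10,"turn",(q.inv()*g).as_rotvec())
E
python3 go.py -125 38 231
python3 - <<'E'
from h import *
t=dict(np.load("top0.npz"));s=dict(np.load("scene0.npz"))
for z in(350,450,550): print(z,onz(t,(330,152),z),onz(t,(330,44),z))
print("shelf corner",tri([t,s],[(142,151),(294,136)]), tri([t,s],[(145,153),(297,178)]))
E
```

```text
t 0.1 tip shaker [-294.39279364  531.2812989 ] 230.33481289439948 F shaker [0.7400508  0.63641667] -0.33400310143866874 gap 0.9985781638026648
shift cm [-3.75495585e+01 -3.62359861e+01  1.44567593e-02] turn [-2.11867413e-03 -4.10379966e-04 -4.72905086e-01]
350 [626.87436515  -4.10505169 350.        ] [840.9289903   -5.12384202 350.        ]
450 [599.30259135  -2.63327542 450.        ] [792.36614549  -3.55215901 450.        ]
550 [571.73081755  -1.16149915 550.        ] [743.80330067  -1.98047599 550.        ]
shelf corner [669.14870991 396.03292516 214.50155393] [701.66677247 438.20384644  69.70491944]
```

```bash
python3 - <<'E'
from h import *
t=dict(np.load("top0.npz"));s=dict(np.load("scene0.npz"))
p,a=ray(t,(142,151));_,b=ray(t,(640,152)); n=np.cross(a,b)
for uv in((294,136),(460,222),(600,297),(297,178)):
    q,d=ray(s,uv); print(uv,q+d*((p-q)@n)/(d@n))
E
python3 -m jog '[[[-4,-3.8,0],[0,0,-0.1],8.54],[[-8,-7.6,0],[0,0,-0.2],8.54],[[-12,-11.4,0],[0,0,-0.3],8.54],[[-15.6,-15.1,0],[0,0,-0.4],8.54],[[-19,-18.5,0],[0,0,-0.473],8.54]]'; python3 go.py -125 38 231
```

```text
(294, 136) [668.54809908 394.10120408 215.24390797]
(460, 222) [ 656.10191683 -239.18433989  242.12468683]
(600, 297) [ 651.75881939 -525.34037184  249.64728749]
(297, 178) [712.90139725 464.08431964  57.12496596]
t: 0.6
eef_pos: [266.9, 318.0, 404.3]
ee_rot: [-0.114, 0.994, -0.0, -0.0]
force: [1.8, 0.6, -0.0]
finger_gap: 1.001
grasp_force: 0.0
t 0.6 tip shaker [-213.81038976  292.86814716] 230.93213576938788 F shaker [1.91119512 0.15376877] -0.023560563676353674 gap 1.000693276999049
shift cm [-8.78197847e+00 -2.55244031e+01 -1.95135853e-03] turn [-0.00031885 -0.00037337  0.00362997]
```

```bash
python3 -m jog '[[[-1.5,-4.4,0],[0,0,0],8.54],[[-3,-8.8,0],[0,0,0],8.54],[[-4.5,-13.2,0],[0,0,0],8.54],[[-6,-17.6,0],[0,0,0],8.54],[[-7.5,-22,0],[0,0,0],8.54]]' >/dev/null; python3 go.py -125 38 103
```

```text
t 1.1 tip shaker [-138.95334918   73.2607543 ] 231.15375411763392 F shaker [0.92420409 0.12847902] 0.5912300310275695 gap 0.997917567042386
shift cm [-1.39455136 -3.52466879 12.81403805] turn [3.82235074e-04 7.28615057e-06 2.31615664e-04]
```

```bash
python3 -m jog '[[[-1.3,-3.5,0],[0,0,0],8.54],[[-1.3,-3.5,4],[0,0,0],8.54],[[-1.3,-3.5,8],[0,0,0],8.54],[[-1.3,-3.5,11],[0,0,0],8.54],[[-1.3,-3.5,12.8],[0,0,0],8.54]]' >/dev/null; python3 go.py -125 38 103
```

```text
t 1.6 tip shaker [-128.27915789   39.91754513] 100.57586705676633 F shaker [0.13312351 0.1796757 ] -0.3094462613820784 gap 0.9982305926103237
shift cm [-0.2404893  -0.20221005 -0.24370927] turn [-0.00060153 -0.00497697 -0.00042663]
```

```bash
python3 -m jog '[[[-0.6,-0.2,0],[0,0,0],8.54],[[-1.2,-0.2,0],[0,0,0],8.54],[[-1.8,-0.2,0],[0,0,0],8.54],[[-2.4,-0.2,0],[0,0,0],8.54],[[-3,-0.2,0],[0,0,0],8.54]]' >/dev/null; python3 go.py -60 37 102
```

```text
t 2.1 tip shaker [-94.33118771  38.25969383] 104.25025624322615 F shaker [ 0.41740615 -0.19479049] 0.23904227010670506 gap 0.9993345742538332
shift cm [-3.47179046 -0.12190785  0.23279888] turn [0.00030809 0.00226257 0.00035053]
```

```bash
python3 -m jog '[[[-0.6,0,0],[0,0,0],8.54],[[-1.2,0,0],[0,0,0],8.54],[[-1.8,0,0],[0,0,0],8.54],[[-2.4,0,0],[0,0,0],8.54],[[-3,0,0],[0,0,0],8.54]]' >/dev/null; python3 go.py -36.5 37 102; python3 - <<'E'
from bench import cams
import cv2
for n in("top","scene"):
    c=cams.capture(n)["image"]; c=c[150:300,210:390] if n=="top" else c[170:320,220:400]
    globals()[n]=cv2.resize(c,(399,332),interpolation=cv2.INTER_CUBIC)
import numpy as np; cv2.imwrite("pics/p1.png",np.hstack([top,scene])[:,:,::-1])
E
```

```text
t 2.6 tip shaker [-65.53458408  38.17560428] 103.21880420959798 F shaker [-1.27910934 -0.18840886] 1.2362985620864972 gap 1.0041541096527444
shift cm [-2.89704611 -0.11659607  0.1207938 ] turn [ 7.23089864e-05 -3.71745747e-04  9.67871552e-05]
```

View pics/p1.png

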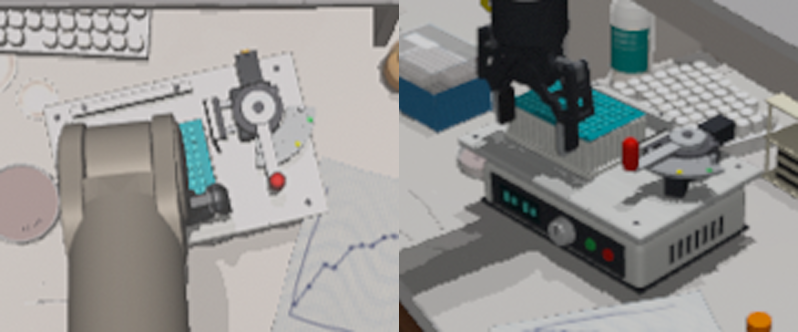

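The fingers are on the plate's front side, one near each end, and the plate is sliding back. The lever (knob at about (277,181) in the left panel) is still open.

```bash
python3 -m jog '[[[-0.4,0,0],[0,0,0],8.54],[[-0.8,0,0],[0,0,0],8.54],[[-1.2,0,0],[0,0,0],8.54],[[-1.6,0,0],[0,0,0],8.54],[[-1.9,0,0],[0,0,0],8.54]]' >/dev/null; python3 go.py; python3 -m jog '[[[-0.2,0,0],[0,0,0],8.54],[[-0.4,0,0],[0,0,0],8.54],[[-0.6,0,0],[0,0,0],8.54],[[-0.8,0,0],[0,0,0],8.54]]' >/dev/null; python3 go.py -36.5 37 102
```

```text
t 3.2 tip shaker [-46.45815797  38.16222805] 103.23407123473149 F shaker [-1.17907038  0.39663305] 0.0800251990990884 gap 0.9995059238399399
t 3.6 tip shaker [-38.76423117  38.19584927] 103.2645046565004 F shaker [-0.51131984 -0.02877902] -0.7870437346203631 gap 1.0002531050072394
shift cm [-0.22563675 -0.11893248  0.12643562] turn [ 3.99195121e-05 -4.46190999e-05  1.53545314e-04]
```

```bash
for i in 1; do python3 -m jog '[[[-0.15,0,0],[0,0,0],8.54],[[-0.3,0,0],[0,0,0],8.54]]' >/dev/null; python3 go.py; python3 -m jog '[[[-0.1,0,0],[0,0,0],8.54],[[-0.2,0,0],[0,0,0],8.54]]' >/dev/null; python3 go.py;  python3 -m jog '[[[-0.1,0,0],[0,0,0],8.54],[[-0.2,0,0],[0,0,0],8.54]]' >/dev/null; python3 go.py; done
```

```text
t 3.8 tip shaker [-35.79032924  38.14195787] 103.30516355522786 F shaker [-1.25294866  0.11309704] 0.7685124031441013 gap 1.0005802027649637
t 4.0 tip shaker [-33.8599286   38.11993794] 103.28651017541864 F shaker [-1.10050777 -0.41117805] -0.3881155531505432 gap 1.0024437947926057
t 4.2 tip shaker [-31.80978777  38.15703462] 103.31631034484789 F shaker [-1.04869174  0.60120531] 0.5690058209471507 gap 0.9989418681800724
```

```bash
python3 -m jog '[[[-0.1,0,0],[0,0,0],8.54],[[-0.2,0,0],[0,0,0],8.54]]' >/dev/null; python3 go.py; python3 -m jog '[[[-0.1,0,0],[0,0,0],8.54],[[-0.2,0,0],[0,0,0],8.54]]' >/dev/null; python3 go.py;python3 - <<'E'
from bench import cams
import cv2
for n in("top","scene"):
    c=cams.capture(n)["image"]; c=c[150:300,210:390] if n=="top" else c[170:320,220:400]
    globals()[n]=cv2.resize(c,(399,332),interpolation=cv2.INTER_CUBIC)
import numpy as np; cv2.imwrite("pics/p2.png",np.hstack([top,scene])[:,:,::-1])
E
```

```text
t 4.4 tip shaker [-31.42471318  38.19990766] 103.20264100972639 F shaker [-5.95223637  0.45232027] 5.589898635759483 gap 1.0002944572526071
t 4.6 tip shaker [-31.42825957  38.15995409] 102.82484440521353 F shaker [-10.55706261   0.25957512] 6.845406059452715 gap 0.9950777055665622
```

View pics/p2.png

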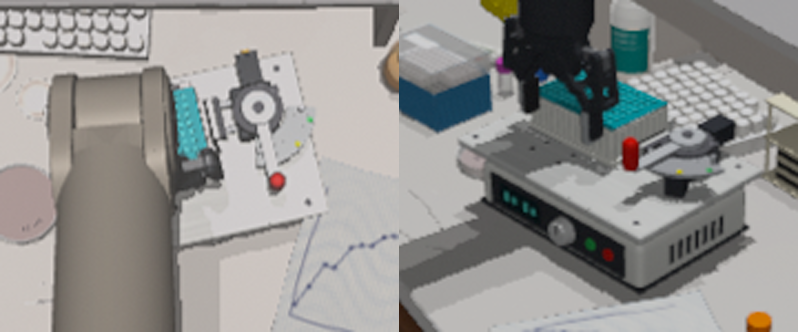

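The plate has stopped with the force rising, so it's at the fence, and the lever is untouched. I'll press a bit more, then retreat.

```bash
python3 -m jog '[[[-0.1,0,0],[0,0,0],8.54],[[-0.2,0,0],[0,0,0],8.54],[[-0.2,0,0],[0,0,0],8.54],[[-0.2,0,0],[0,0,0],8.54]]' >/dev/null; python3 go.py;  python3 -m jog '[[[0.4,0,0],[0,0,0],8.54],[[0.9,0,0],[0,0,0],8.54],[[2,0,0],[0,0,0],8.54],[[4,0,0],[0,0,0],8.54],[[5,0,0],[0,0,0],8.54]]' >/dev/null; python3 go.py;  python3 -m jog '[[[0,0,-3],[0,0,0],6],[[0,0,-7],[0,0,0],3],[[0,0,-10],[0,0,0],0],[[0,0,-10],[0,0,0],0],[[0,0,-10],[0,0,0],0]]' 40 >/dev/null; python3 go.py -60 -48 190;python3 -c "
from bench import r;print(r.get_state()['joint_positions'])"
```

```text
t 5.1 tip shaker [-31.43356641  38.08977351] 102.47470615298465 F shaker [-11.92863638   0.95823163] 7.422312546467274 gap 1.0013213839609245
t 5.6 tip shaker [-77.32652912  38.12124629] 103.26148222181303 F shaker [0.37038142 0.693978  ] 0.5085793143010814 gap 0.9997167531106853
t 6.1 tip shaker [-75.38250998  38.23933455] 203.93755963672973 F shaker [-0.23009352 -0.0368481 ] -1.1771397626896034 gap 0.1429193144503953
shift cm [-1.57499373 -8.61480434  1.3924082 ] turn [0.00059758 0.00244309 0.00025721]
[-0.66352476  0.16814236  0.47329867  1.78279403 -0.08241208  1.20754604
  1.62844291]
```

```bash
python3 -m jog '[[[-0.3,-1.7,0.2],[0,0,0.14],0],[[-0.6,-3.4,0.4],[0,0,0.28],0],[[-0.9,-5.1,0.6],[0,0,0.42],0],[[-1.2,-6.8,0.8],[0,0,0.56],0],[[-1.6,-8.6,1.4],[0,0,0.7],0]]' >/dev/null; python3 go.py -60 -50 190 -1.57
```

```text
t 6.6 tip shaker [-60.60269575 -48.18569329] 187.85933389769767 F shaker [-0.70715414  0.28881259] -0.024855700324771943 gap 0.0037575427745560348
shift cm [-0.13488148 -0.11726531 -0.21419779] turn [-0.00167705 -0.00107987  0.86458976]
```

```bash
python3 -m jog '[[[0,0,0],[0,0,0.14],0],[[0,0,0],[0,0,0.28],0],[[0,0,0],[0,0,0.42],0],[[0,0,0],[0,0,0.56],0],[[0,0,0],[0,0,0.7],0]]' >/dev/null;python3 -m jog '[[[0,0,0],[0,0,0.14],0],[[0,0,0],[0,0,0.17],0]]' >/dev/null; python3 go.py -60 -50 136 -1.57
```

```text
t 7.3 tip shaker [-61.02397014 -47.58327111] 187.6540663880895 F shaker [-0.37901763 -0.19453552] 1.0719995211605207 gap 0.00020198588471782608
shift cm [-0.24380627  0.06423704  5.16518803] turn [-0.00314679  0.00017822 -0.00141623]
```

```bash
python3 -m jog '[[[0,0.15,2],[0,0,0],0],[[0,0.2,4],[0,0,0],0],[[0,0.2,5.15],[0,0,0],0],[[0,0.2,5.15],[0,0,0],0]]' >/dev/null; python3 go.py; python3 -m jog '[[[-0.4,0,0],[0,0,0],0],[[-0.8,0,0],[0,0,0],0],[[-1.2,0,0],[0,0,0],0],[[-1.2,0,0],[0,0,0],0]]' >/dev/null; python3 go.py -55 -70 136 -1.57;python3 - <<'E'
from bench import cams
import cv2
for n in("top","scene"):
    c=cams.capture(n)["image"]; c=c[150:300,210:390] if n=="top" else c[190:290,270:390]
    globals()[n]=cv2.resize(c,(399,332),interpolation=cv2.INTER_CUBIC)
import numpy as np; cv2.imwrite("pics/p3.png",np.hstack([top,scene])[:,:,::-1])
E
```

```text
t 7.7 tip shaker [-59.86264431 -47.3920238 ] 135.60315978473065 F shaker [ 0.3611003  -0.24082806] 0.11715071732084174 gap 0.002655215154510169
t 8.1 tip shaker [-57.44036976 -61.16690519] 138.57222047421916 F shaker [-0.96903496 -0.49864946] -1.050865878113312 gap -0.0036180713469163095
shift cm [-0.89466277  0.27236238  0.25824103] turn [ 0.00162481  0.00067488 -0.00143224]
```

View pics/p3.png

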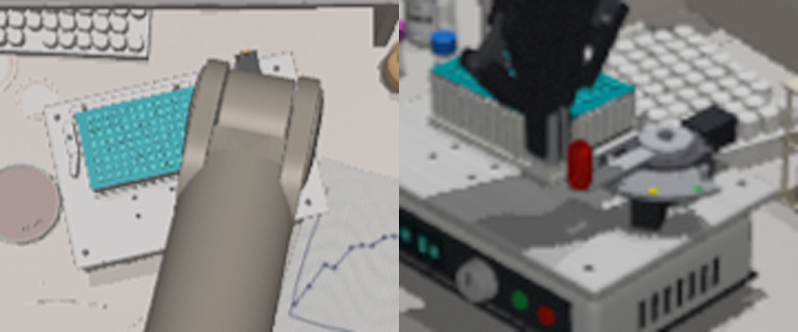

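Plate is home and square at the fence (top panel, mat at about (140,135)); the shut fingers stand just left of the red knob with the lever open.

```bash
for i in 1; do python3 -m jog '[[[-0.2,0,0.15],[0,0,0],0],[[-0.4,0,0.15],[0,0,0],0]]' >/dev/null; python3 go.py;python3 -m jog '[[[-0.2,0,0],[0,0,0],0],[[-0.4,0,0],[0,0,0],0]]' >/dev/null; python3 go.py; python3 -m jog '[[[-0.2,0,0],[0,0,0],0],[[-0.4,0,0],[0,0,0],0]]' >/dev/null; python3 go.py; done
```

```text
t 8.4 tip shaker [-57.93333852 -63.67004309] 136.1468729330096 F shaker [ 0.04043601 -0.02987933] 0.25876587603326545 gap 0.0029954144998267074
t 8.6 tip shaker [-57.89508971 -67.8694102 ] 136.25439547149813 F shaker [0.4831649  0.32283005] 1.1195465224731178 gap 0.0015317168795388584
t 8.8 tip shaker [-57.864758   -71.82781729] 136.2600598751823 F shaker [-1.17133591 -0.43601052] 0.2223721930866553 gap -0.0011491254724192454
```

```bash
cat > arc.py <<'E'
import sys; from go import *
s,q,p,Q=state(); tip=p+q.apply([0,0,r.tcp_to_tips]); d=float(sys.argv[1])
for th in map(float,sys.argv[2:]):
    c,n=np.cos(th),np.sin(th); xy=o+Q@(np.array([22,-85])+80*np.array([-c,-n])-d*np.array([n,-c]))
    g=R.from_euler("z",yaw-1.57+th)*R.from_matrix(np.diag([-1.,1,-1])); P=np.r_[xy,136+r.tcp_to_tips]
    print(th,(q.inv().apply(P-p)/10).round(2),(q.inv()*g).as_rotvec().round(2))
E
python3 arc.py 14.5 .1 .2 .3 .4 .5
```

```text
0.1 [-0.67 -0.12  0.03] [-0.  -0.  -0.1]
0.2 [-1.48 -0.15  0.03] [-0.  -0.  -0.2]
0.3 [-2.29 -0.09  0.03] [-0.  -0.  -0.3]
0.4 [-3.09  0.05  0.03] [-0.  -0.  -0.4]
0.5 [-3.88  0.26  0.02] [-0.  -0.  -0.5]
```

```bash
python3 -m jog '[[[-0.67,-0.12,0],[0,0,-0.1],0],[[-1.48,-0.15,0],[0,0,-0.2],0],[[-2.29,-0.09,0],[0,0,-0.3],0]]' >/dev/null; python3 go.py; python3 arc.py 14.5 .4 .5 .6 .7
```

```text
t 9.1 tip shaker [-59.54174153 -91.15790831] 135.79827593205528 F shaker [-2.41587427  4.9740162 ] 1.3607207138465307 gap -0.0025137682740737186
0.4 [-1.06 -0.16 -0.03] [-0.   -0.01 -0.09]
0.5 [-1.87 -0.19 -0.03] [-0.   -0.01 -0.19]
0.6 [-2.68 -0.14 -0.04] [ 0.   -0.01 -0.29]
0.7 [-3.49 -0.   -0.04] [ 0.   -0.01 -0.39]
```

```bash
python3 -m jog '[[[-0.81,-0.06,0],[0,0,-0.1],0],[[-1.62,-0.09,0],[0,0,-0.2],0],[[-2.43,-0.04,0],[0,0,-0.3],0],[[-3.24,0.1,0],[0,0,-0.4],0]]' >/dev/null; python3 go.py; python3 arc.py 14.5 .7 .8 .9 1.0 1.1 1.2
```

```text
t 9.5 tip shaker [ -49.58639542 -124.36326884] 135.863913085695 F shaker [-4.70179776  4.82648851] 2.0715542565089144 gap 0.0014050548020263188
0.7 [-0.07 -0.   -0.01] [-0. -0.  0.]
0.8 [-0.87 -0.11 -0.02] [-0.  -0.  -0.1]
0.9 [-1.69 -0.14 -0.02] [-0.  -0.  -0.2]
1.0 [-2.5  -0.09 -0.03] [-0.  -0.  -0.3]
1.1 [-3.3   0.05 -0.03] [ 0.  -0.  -0.4]
1.2 [-4.08  0.26 -0.03] [ 0.  -0.  -0.5]
```

```bash
python3 -m jog '[[[-0.81,-0.11,0],[0,0,-0.1],0],[[-1.63,-0.14,0],[0,0,-0.2],0],[[-2.45,-0.09,0],[0,0,-0.3],0],[[-3.2,0.05,0],[0,0,-0.4],0]]' >/dev/null; python3 go.py; python3 arc.py 14.5 1.1 1.14 1.2
```

```text
t 9.9 tip shaker [ -27.29256723 -150.20034392] 136.11762196219425 F shaker [-1.43706671  0.19427894] -0.5010248242038756 gap -0.0030910969213750247
1.1 [0.02 0.04 0.01] [-0. -0.  0.]
1.14 [-0.3  -0.01  0.01] [-0.   -0.   -0.04]
1.2 [-0.79 -0.07  0.01] [-0.  -0.  -0.1]
```

Lever has snapped ahead towards the second stop; push on until the stop is felt.

```bash
python3 -m jog '[[[-0.2,0,0],[0,0,-0.03],0],[[-0.4,0,0],[0,0,-0.04],0],[[-0.4,0,0],[0,0,-0.04],0]]' >/dev/null; python3 go.py; python3 -m jog '[[[-0.1,0,0],[0,0,0],0],[[-0.2,0,0],[0,0,0],0],[[-0.2,0,0],[0,0,0],0]]' >/dev/null; python3 go.py
```

```text
t 10.2 tip shaker [ -26.62373207 -150.63295603] 135.28502822799217 F shaker [-5.5352684   2.36673085] 3.0459694108128312 gap -0.0037128609245049033
t 10.5 tip shaker [ -26.536949  -150.6501664] 134.86688216768397 F shaker [-7.53719057  2.67986249] 3.031163377302198 gap 0.0007820295099320403
```

```bash
python3 -m jog '[[[-0.2,0,0],[0,0,0],0],[[-0.4,0,0],[0,0,0],0],[[-0.4,0,0],[0,0,0],0]]' >/dev/null; python3 go.py; python3 -m jog '[[[0.6,0,0],[0,0,0],0],[[1.5,0,0],[0,0,0],0],[[3,0,0],[0,0,0],0]]' >/dev/null; python3 -m jog '[[[0,0,-4],[0,0,0],0],[[0,0,-8],[0,0,0],0],[[0,0,-11],[0,0,0],0]]' >/dev/null; python3 go.py -200 100 246 -0.43
```

```text
t 10.8 tip shaker [ -26.50107784 -150.72986082] 133.7335690989207 F shaker [-13.62286058   4.60488364] 4.891836701856506 gap -0.0016715257903984642
t 11.4 tip shaker [ -44.32189118 -141.78483913] 249.33707041169941 F shaker [1.61079534 0.46657981] 0.20532813607482275 gap -0.001581094991463759
shift cm [24.14920668 15.4863532   0.21812798] turn [ 0.00086347  0.00533087 -0.00066264]
```

```bash
python3 go.py -130 230 250 -0.43
```

```text
t 11.4 tip shaker [ -44.32189118 -141.78483913] 249.33707041169941 F shaker [1.61079534 0.46657981] 0.20532813607482275 gap -0.001581094991463759
shift cm [23.21344591 30.22196392 -0.1641398 ] turn [ 0.00086347  0.00533087 -0.00066264]
```

```bash
python3 -m jog '[[[2.9,3.7,0],[0,0,0],0],[[5.8,7.5,0],[0,0,0],0],[[8.7,11.3,0],[0,0,0],0],[[11.6,15.1,0],[0,0,0],0],[[14.5,18.9,0],[0,0,0],0]]' >/dev/null; python3 -m jog '[[[2.9,3.7,0],[0,0,0],0],[[5.8,7.5,0],[0,0,0],0],[[8.7,11.3,0],[0,0,0],0],[[8.7,11.3,0],[0,0,0],0]]' >/dev/null
python3 - <<'E'
from h import *; from bench import cams
t=cams.capture("top"); s=cams.capture("scene")
o=np.array([540.4,79.9]);a=.2242;Q=np.array([[np.cos(a),-np.sin(a)],[np.sin(a),np.cos(a)]])
k=big(cv2.morphologyEx(mask(t,80,100,100),cv2.MORPH_CLOSE,np.ones((5,5)))).reshape(-1,2)
W=cv2.minAreaRect(np.array([onz(t,p,134)[:2] for p in k],np.float32)); print("mat",Q.T@(np.array(W[0])-o),W)
m=mask(t,172,180)|mask(t,0,4); M=cv2.moments(m,True)
if M["m00"]:
    K=Q.T@(onz(t,(M["m10"]/M["m00"],M["m01"]/M["m00"]),155)[:2]-o); v=K-[22,-85]; print("knob",K,"angle",np.arctan2(-v[1],-v[0]))
im=lambda c,b:cv2.resize(c["image"][b[1]:b[3],b[0]:b[2]],(399,332),interpolation=cv2.INTER_CUBIC)
cv2.imwrite("pics/p4.png",np.hstack([im(t,(210,150,390,300)),im(s,(240,190,420,340))])[:,:,::-1])
E
python3 go.py
```

```text
mat [16.49830103 41.0700337 ] ((547.3544311523438, 123.61015319824219), (80.5525131225586, 122.5248031616211), 12.517471313476562)
knob [ -12.04182278 -157.25791119] angle 1.1305221524511708
t 12.4 tip shaker [-130.37123554  231.1915683 ] 246.72090780928656 F shaker [-0.00521108 -1.4393431 ] 0.4517639518003614 gap -0.0015850633746935414
```

View pics/p4.png

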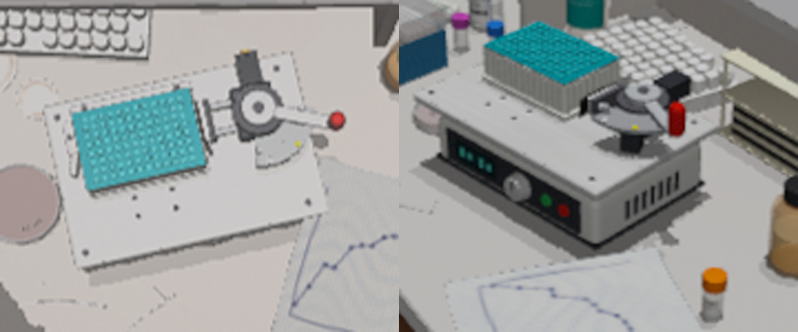

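The lever is at its second stop (knob at about (337,120), angle 1.13 rad). The plate is home at x 16.5, y 41.1 and square, with the jaw against it, and the robot is clear.

```bash
python3 -c "
from bench import job;print(job.sign_off())"
```

```text
the job is handed in; nothing more can be done
None
```

The plate is home against the rear fence and clamped: the last picture puts it at x 16.5, y 41.1 mm and square, with the lever at 1.13 rad on its second stop. The robot was clear of everything, and I handed the job in at about 12.5 s; the sign-off gave no verdict.

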